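# Clear the used seasoning cassettes out of the keyed carrier into a column for washing

### The job

Fold the carrier's handle back, away from the robot, then lift every cassette with an orange lid straight up out of the interlocking rack and stack them all, upright and square to the tray, in one straight column on the dark mat in the middle of the tray. Leave the blue-lidded cassette in the rack and the other things on the worktop alone, and finish by raising the handle upright again.

Things in the scene. Friction and masses are not known exactly. Their poses are not given: they have to be found in the camera images.
- rack: fixed steel carrier: base 60 x 304 mm (x, y), 6 mm thick, five bays along its y at 0, +-54, +-108 mm, upright T keys between them (tops at 28 mm), end cheeks 50 mm high. Origin: centre of the underside; x points to its back, away from the robot. Cassettes stand on the base, tops at 50 mm; room for fingers before and behind them
- handle (a joint): the carrier's bail handle: hinge axis along the rack's y through the rack's middle, 30 mm above the worktop; 0 = upright over the cassettes (stop), grows as it folds back to the rack's +x, stop at 1.4 rad; stiff (0.12 N m), stays where left. Bars the cassettes until folded back to 1.1 rad or more
- handle_grip (a point): middle of the handle's crossbar, on the bar's axis, 85 mm from the hinge axis; the bar runs along the rack's y, with a round black rubber sleeve 13 mm thick and 110 mm long; its side arms stand 157 mm either side
- tray: loose low aluminium tray, 130 x 100 mm (x, y), floor 5 mm thick, rim 9 mm high, 0.9 kg. Origin: centre of the underside; z up
- mat (a point): centre of the dark mat on the tray's floor (5 mm above the tray's underside), where the column stands; the mat is 56 x 44 mm, long side along the tray's x, so cassettes lie with their x along the tray's x (either way round)
- stay: closed cassette, 56 x 44 x 44 mm (x, y, z), 0.12 kg, white, upper 18 mm a blue lid; flat top; stands in one of the bays and stays there. Origin: centre of underside. Grip its plain x faces. Each y face has an upright T groove, open below, 27 mm high, that sits over the rack's keys with 1.5 to 2 mm play: it comes out only straight up
- tin: loose white and green food tin, 58 mm across, 72 mm high, standing on the worktop; origin at the centre of its underside; a bystander
- ramekin: loose cream ribbed dish, 68 mm across, 38 mm high; origin at the centre of its underside; a bystander
- cap: loose black burner cap, 72 mm across, 20 mm high; origin at the centre of its underside; a bystander
- gas_lighter: loose blue gas lighter, 220 x 36 x 22 mm, lying; a bystander
- marker: loose red and white marker pen, 135 mm long, lying; a bystander
- used0: closed cassette, 56 x 44 x 44 mm (x, y, z), 0.12 kg, white, upper 18 mm an orange lid; flat top; 3 or 4 of these stand in bays in any order (absent: None). Origin: centre of underside. Grip its plain x faces. Each y face has an upright T groove, open below, 27 mm high, that sits over the rack's keys with 1.5 to 2 mm play: it comes out only straight up
- used1: closed cassette, 56 x 44 x 44 mm (x, y, z), 0.12 kg, white, upper 18 mm an orange lid; flat top; 3 or 4 of these stand in bays in any order (absent: None). Origin: centre of underside. Grip its plain x faces. Each y face has an upright T groove, open below, 27 mm high, that sits over the rack's keys with 1.5 to 2 mm play: it comes out only straight up
- used2: closed cassette, 56 x 44 x 44 mm (x, y, z), 0.12 kg, white, upper 18 mm an orange lid; flat top; 3 or 4 of these stand in bays in any order (absent: None). Origin: centre of underside. Grip its plain x faces. Each y face has an upright T groove, open below, 27 mm high, that sits over the rack's keys with 1.5 to 2 mm play: it comes out only straight up
- used3: closed cassette, 56 x 44 x 44 mm (x, y, z), 0.12 kg, white, upper 18 mm an orange lid; flat top; 3 or 4 of these stand in bays in any order (absent: None). Origin: centre of underside. Grip its plain x faces. Each y face has an upright T groove, open below, 27 mm high, that sits over the rack's keys with 1.5 to 2 mm play: it comes out only straight up
There are look-alikes about, which are no part of the job. What is shaped like the used0 but pink, turquoise or yellow is not meant.

How it is judged (in metres and radians):
On the way, in this order (a step that is already met when the one before it is completed fails the run):
1. the handle is folded back (1.1 rad or more) (value of joint handle above 1.1 rad), for 0.2 s.
2. every orange-lidded cassette stands in the column on the tray's mat while the handle is still folded back (horizontal distance between each of used0, used1, used2, used3 and mat below 0.01 m and angle between the x axis of each of used0, used1, used2, used3 and the x axis of tray, either way round below 0.15 rad and angle between each of used0, used1, used2, used3's own z axis and vertical below 0.08 rad and z of each of used0, used1, used2, used3 in the frame of mat above -0.003 m and linear speed of each of used0, used1, used2, used3 below 0.02 m/s and horizontal distance between each of used1, used2, used3 and used0 below 0.012 m and horizontal distance between each of used2, used3 and used1 below 0.012 m and horizontal distance between used3 and used2 below 0.012 m and value of joint handle above 0.9 rad), for 0.3 s.
3. the handle is upright again (within 0.25 rad) (value of joint handle below 0.25 rad), for 0.2 s.
At the end, for the whole second after the job is handed in: Orange-lidded cassettes released, at rest, in one column: each within 10 mm of the mat's middle and 12 mm of one another from above, x within 0.15 rad of the tray's x, tilt under 0.08 rad. Handle within 0.25 rad of upright; blue-lidded cassette within 12 mm of its start (horizontal distance between each of used0, used1, used2, used3 and mat below 0.01 m and angle between the x axis of each of used0, used1, used2, used3 and the x axis of tray, either way round below 0.15 rad and angle between each of used0, used1, used2, used3's own z axis and vertical below 0.08 rad and z of each of used0, used1, used2, used3 in the frame of mat above -0.003 m and linear speed of each of used0, used1, used2, used3, tray below 0.02 m/s and horizontal distance between each of used1, used2, used3 and used0 below 0.012 m and horizontal distance between each of used2, used3 and used1 below 0.012 m and horizontal distance between used3 and used2 below 0.012 m and value of joint handle below 0.25 rad and velocity of joint handle below 0.3 rad/s and distance of stay from where it was at the start of the episode below 0.012 m); the robot touches nothing.
It fails at once if the blue-lidded cassette is lifted or shifted out of its bay (more than 25 mm) (distance of stay from where it was at the start of the episode above 0.025 m).
It fails at once if a bystander (tin, dish, burner cap, lighter or pen) is shifted more than 50 mm (distance of any of tin, ramekin, cap, gas_lighter, marker from where it was at the start of the episode above 0.05 m).
Of used0, used1, used2, used3 only 3 to 4 are there at a start; the rules pass over those that are not, and their reading is None.
At some moment in a run one of tray may be knocked a few centimetres aside while the robot is not near it.
Once in a run the grip may slacken for a moment while it holds something.
It also fails if it takes over 208 s, if anything falls off the work surface, if the arm or the gripper's body presses on something with over 40 N, if the wrist force passes 120 N, or if a joint passes its speed limit or range.

### The arm

A 6-joint arm with a two-finger parallel gripper is mounted at the origin on a cart in front of the work surface, level with it; the furniture and walls round the work are solid. World frame = base frame: x ahead of the robot, y to its left, z up, the work surface at z = 0. Lengths are in mm, angles in rad, forces in N, time in s.
With the tool pointing down it reaches from about 375 to 825 mm from the base axis. Payload 5.5 kg.
Tool frame: the origin (TCP) lies on the centre line of the jaws, within the pads' length; the fingertips stand 25 mm ahead of it and the grasp point (between the pads) lies 6 mm ahead of it (robot.tip_extent is the distance from the TCP to the fingertips, in mm); z points along the fingers, y is the line along which they close (so a half turn about z gives the same grasp; the last joint's range is limited). The gripper opens to 85 mm and grips with 20 to 120 N. Pads are 22 mm wide; open, the fingers measure 114 mm over their backs; the gripper's body (76 mm by 85 mm) begins 54 mm behind the grasp point. The pads swing forward as they close: fully open they stand 13 mm farther back than shut.
Start: joints at [1.195, 0.314, -0.047, 1.21, 0, 1.571], TCP at [220.206, 558.125, 256.299] pointing down, gripper open.
Joint ranges: [-2.67, 2.67], [-0.69, 1.73], [-1.03, 1.25], [-2.08, 2.16], [-1.42, 1.45], [-3.14, 3.14]. Speed limits (rad/s): [2.39, 2.39, 3.01, 3.14, 3.14, 3.14].

### API

Orientations are given as a rotation vector (axis times angle).
In Python, from bench import get_state, eyes, order, robot gives the robot as it stands.
- The arm moves only by the shell command python3 -m inch 'ROWS'. ROWS is JSON, a list of rows, each a list of 7 numbers: the shift along the tool's x, y, z in mm, then the turn, a rotation vector about the tool's x, y, z in degrees, then the finger opening in mm, from 0 to 85.4. A call has 1 to 20 rows; each row is the pose to reach, as a shift and turn from the pose commanded when the call began, along the tool's axes at that moment; what a row does not reach only later rows make up. A row lasts 1/8 s, in which the tool goes at most 62.5 mm and 10.7 degrees, less where a joint would pass 70% of its speed; a pose out of reach is approached as far as the arm can. A call with a gripper value outside its range is refused whole. The fingers move at their own pace and stop on an object; the grip force is fixed at half the most. Time passes only in rows, so rows that repeat a pose let the fingers close. It gives the time, the measured TCP pose, the force, the opening and the grip force at its end, in the units of the state.
- get_state(): the state, without advancing time (a new reading comes with each control period).
- eyes.camera(name): name is "scene" or "top" or "wrist"; returns (picture, depth): 384x512x3 uint8, red, green, blue; 384x512 float32, mm along the optical axis (not along the pixel's ray), 0 where there is no reading.
- eyes.camera_params(name): a dict with "intrinsics" (3x3 intrinsics, pixels), "rvec" (rotation vector, rad) and "tvec" (3), from world to camera coordinates, as OpenCV has them; the wrist camera has in their place "T_tool_cam" (4x4, takes a point from camera to tool coordinates, whose origin is the TCP and whose axes are the flange's). Camera axes: x right, y down, z forward; pixel columns grow to the right and rows downward; lengths in mm; the calibration is good to about 2 mm. A picture is of the moment at which its call begins: read the wrist's pose just before it. camera_params takes no time and is no camera call.
- order.sign_off(): hands the job in; it is judged then, once.
The state is a dict: "t": time; "joint_positions": joint angles; "dq": joint speeds; "joint_efforts": joint torques, N m; "tcp_pos": TCP position; "orientation": TCP orientation; "ft_force": force on the tool from outside, world axes, zero at the start; "ft_torque": the same for the moment, N m; "gripper_width": finger opening in mm; "gripper_force": force on a finger pad.
Only numpy, scipy, OpenCV 4.12 (cv2) and the standard library are available. Lean on these libraries where they do the work, as an engineer would, in place of code of your own. Each camera call takes 0.05 s, during which the arm holds its last target. There are 200 camera calls.

## Working session

There is one attempt and no reset: what is moved stays moved. The work goes in short steps, Python scripts to look and compute and a shell command to move; the robot and the scene stay as the last step left them, time stands still between calls to the robot, and variables do not carry over. Pictures are saved under pics/ and viewed, at most 14 in all, crops included, and the job is handed in when it is done.

```bash
ls; mkdir -p pics
cat > h.py <<'E'
import numpy as np, cv2
from scipy.spatial.transform import Rotation as R
from bench import get_state, eyes, order, robot
def cam(n):
    s=get_state(); im,d=eyes.camera(n); p=eyes.camera_params(n); K=np.array(p["intrinsics"])
    if n=="wrist":
        T=np.eye(4); T[:3,:3]=R.from_rotvec(s["orientation"]).as_matrix(); T[:3,3]=s["tcp_pos"]; M=T@np.array(p["T_tool_cam"])
    else:
        W=np.eye(4); W[:3,:3]=R.from_rotvec(np.ravel(p["rvec"])).as_matrix(); W[:3,3]=np.ravel(p["tvec"]); M=np.linalg.inv(W)
    return im,d,K,M
def cloud(d,K,M):
    v,u=np.mgrid[:d.shape[0],:d.shape[1]]
    P=np.stack([(u-K[0,2])/K[0,0]*d,(v-K[1,2])/K[1,1]*d,d],-1)
    X=P@M[:3,:3].T+M[:3,3]; X[d<=0]=np.nan; return X
def save(n,im,f=1.5): cv2.imwrite("pics/"+n+".png",cv2.resize(im[:,:,::-1],None,fx=f,fy=f,interpolation=cv2.INTER_CUBIC))
E
python3 - <<'E'
from h import *
for n in("top","scene"):
    im,d,K,M=cam(n); save(n+"0",im); np.savez(n+"0.npz",im=im,d=d,K=K,M=M); print(n,M.round(3).tolist(),K[0,0])
s=get_state(); print(s["t"],s["tcp_pos"],R.from_rotvec(s["orientation"]).as_matrix().round(3))
E
```

```text
pics
top [[-0.022, -0.995, 0.099, 382.616], [-1.0, 0.021, -0.003, 106.762], [0.0, -0.1, -0.995, 1482.047], [0.0, 0.0, 0.0, 1.0]] 477.98708319831337
scene [[0.469, -0.652, 0.595, -419.229], [-0.883, -0.342, 0.321, -395.032], [-0.006, -0.676, -0.737, 1212.094], [0.0, 0.0, 0.0, 1.0]] 465.39721440188964
0.1 [220.05567724 557.6900109  255.54838002] [[-0.93   0.367 -0.001]
 [ 0.367  0.93  -0.001]
 [-0.    -0.001 -1.   ]]
```

View pics/top0.png

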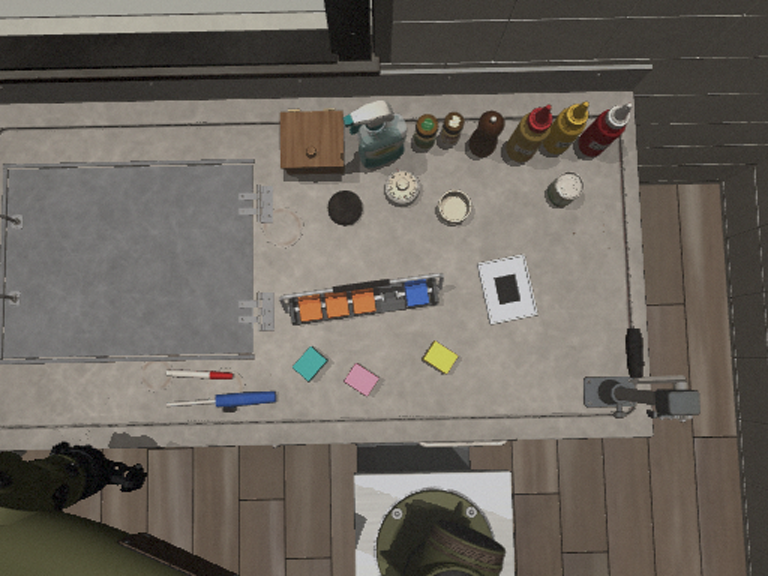

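View pics/scene0.png

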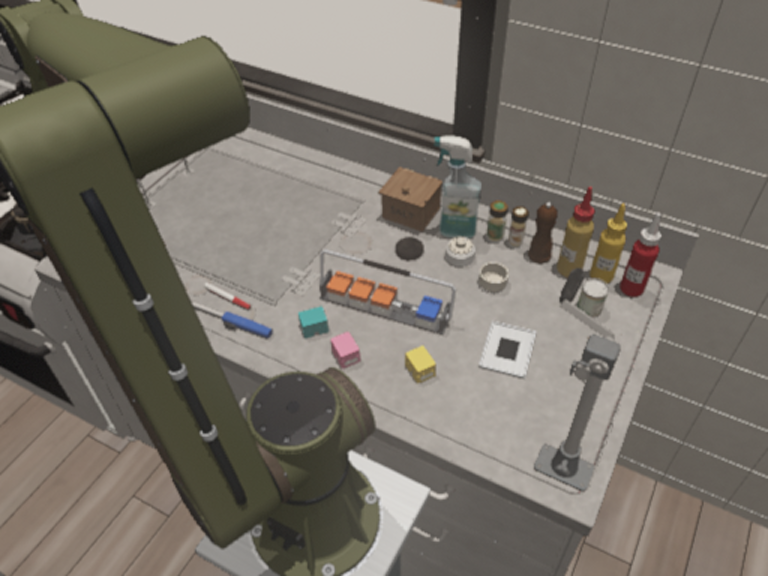

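Top view: the orange lids are at (311,308), (337,306) and (363,302), the fourth bay at (392,300) is empty, and blue is at (418,294). Look-alikes, not chosen: turquoise (310,364), pink (362,379), yellow (440,357). The handle's black sleeve is at (361,285). The tray is at (508,290) with its mat in the middle.

```bash
cat > m.py <<'E'
from h import *
def rect(P): 
    r=cv2.minAreaRect((P[:,:2]).astype(np.float32)); return [np.round(x,2) for x in r]
def ray(u,v,z,K,M):
    r=M[:3,:3]@np.array([(u-K[0,2])/K[0,0],(v-K[1,2])/K[1,1],1]); return M[:3,3]+r*(z-M[2,3])/r[2]
def hsv(im): return cv2.cvtColor(im,cv2.COLOR_RGB2HSV)
E
python3 - <<'E'
from m import *
for n in("top","scene"):
    z=np.load(n+"0.npz"); im,d,K,M=[z[k] for k in("im","d","K","M")]
    X=cloud(d,K,M); H=hsv(im)
    for nm,lo,hi in(("orange",(5,170,120),(18,255,255)),("blue",(100,150,100),(125,255,255))):
        m=cv2.inRange(H,lo,hi); c,l,st,ce=cv2.connectedComponentsWithStats(m)
        for i in range(1,c):
            if st[i,4]>80:
                P=X[l==i]; P=P[np.isfinite(P[:,0])]; P=P[(P[:,2]>40)&(P[:,2]<60)]
                if len(P)>30: print(n,nm,ce[i].round(),len(P),np.median(P,0).round(1),rect(P))
    # handle bar: points z>95 near rack
    b=(X[...,0]>250)&(X[...,0]<560)&(X[...,1]>-60)&(X[...,1]<420)&(X[...,2]>85)&(X[...,2]<135)
    P=X[b]; print("bar",len(P),np.median(P,0).round(1),rect(P))
    # cheeks
    b=(X[...,0]>250)&(X[...,0]<560)&(X[...,1]<0)&(X[...,1]>-200)&(X[...,2]>2)&(X[...,2]<20)
    c=cv2.connectedComponentsWithStats((cv2.inRange(H,(0,0,170),(180,60,255))))
    for i in range(1,c[0]):
        if c[2][i,4]>100:
            P=X[c[1]==i];P=P[np.isfinite(P[:,0])]
            if len(P)and 250<np.median(P[:,0])<600 and -250<np.median(P[:,1])<0: print("tray?",c[3][i].round(),np.median(P,0).round(1),rect(P))
    m=(H[...,2]<70)
    b=m&(X[...,0]>300)&(X[...,0]<560)&(X[...,1]<-20)&(X[...,1]>-200)&(X[...,2]<15)
    P=X[b]; 
    if len(P): print("mat",len(P),P.mean(0).round(1),rect(P))
E
```

```text
top blue [278. 197.] 149 [507.6  20.8  50.3] [array([509.69,  21.4 ]), array([38.24, 40.65]), np.float64(7.47)]
bar 384 [523.6 129.9 117.3] [array([521.8 , 131.44]), array([ 16.26, 319.86]), np.float64(6.95)]
tray? [338. 193.] [ 520.4 -168.     6.6] [array([ 522.35, -168.75]), array([128.02, 100.23]), np.float64(9.89)]
mat 227 [ 521.3 -167.8    6.4] [array([ 521.56, -167.71]), array([53.77, 41.52]), np.float64(10.35)]
bar 300 [517.4 125.8 113.2] [array([517.06, 130.23]), array([ 19.25, 320.2 ]), np.float64(6.18)]
tray? [327. 257.] [ 410.7 -174.4   -1.4] [array([ 466.76, -145.71]), array([408.82, 509.6 ]), np.float64(0.17)]
mat 2 [ 519.6 -181.1    3.7] [array([ 519.58, -181.11]), array([34.84,  0.  ]), np.float64(-173.59)]
```

Run:
```python
from h import *
z=np.load("top0.npz");im=z["im"]; save("crop0",im[160,:][None] if 0 else im[165,:][None] if 0 else im[165:235,175:375],4)
```

```text
(no output)
```

View pics/crop0.png

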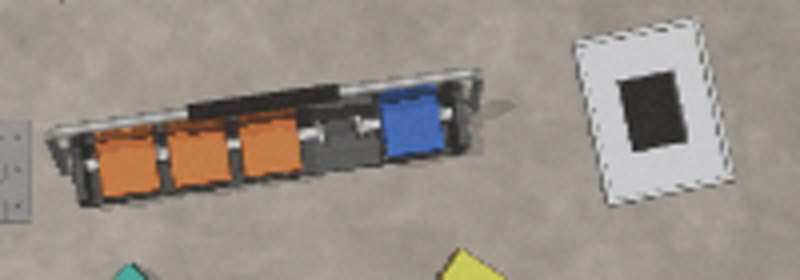

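The close crop confirms three orange lids at crop (127,163), (199,155) and (270,147), an empty bay, then blue at (413,122). The rack is yawed about 7° and the tray about 10°. Next is a wrist view over the rack.

```bash
cat > go.py <<'E'
from h import *
import sys
def go(*tg,yaw=None):
    """rows for targets (x,y,z of TCP), tool pointing down with tool y at world angle yaw deg"""
    s=get_state(); Rm=R.from_rotvec(s["orientation"]).as_matrix()
    if yaw is not None:
        y=np.array([np.cos(np.radians(yaw)),np.sin(np.radians(yaw)),0]); y=y if y@Rm[:,1]>0 else -y
        z=np.array([0,0,-1.]); Rt=np.stack([np.cross(y,z),y,z],1); w=np.degrees(R.from_matrix(Rm.T@Rt).as_rotvec()).round(1)
    else: w=np.zeros(3)
    for t in tg: print("d",(Rm.T@(np.array(t)-s["tcp_pos"])).round(1),"w",w,end=" | ")
    print("tcp",s["tcp_pos"].round(1),"t",s["t"])
E
python3 - <<'E'
from go import *
print(np.array(eyes.camera_params("wrist")["T_tool_cam"]).round(3), eyes.camera_params("wrist")["intrinsics"][0][0])
go((440,131,330),yaw=7)
E
```

```text
[[ 1.00000e-03 -9.45000e-01 -3.27000e-01  8.39290e+01]
 [ 1.00000e+00  1.00000e-03 -1.00000e-03  6.59000e-01]
 [ 1.00000e-03 -3.27000e-01  9.45000e-01 -1.16156e+02]
 [ 0.00000e+00  0.00000e+00  0.00000e+00  1.00000e+00]] 273.7811197514033
d [-361.2 -316.3  -74. ] w [-0.1  0.  61.5] | tcp [220.1 557.7 255.5] t 0.1
```

```bash
python3 -m inch '[[-375,-324,-75,0,0,61.5,60],[-375,-324,-75,0,0,61.5,60],[-375,-324,-75,0,0,61.5,60],[-375,-324,-75,0,0,61.5,60],[-375,-324,-75,0,0,61.5,60],[-375,-324,-75,0,0,61.5,60],[-375,-324,-75,0,0,61.5,30],[-375,-324,-75,0,0,61.5,30],[-375,-324,-75,0,0,61.5,25],[-375,-324,-75,0,0,61.5,25],[-375,-324,-75,0,0,61.5,25],[-375,-324,-75,0,0,61.5,25]]'
python3 - <<'E'
from m import *
im,d,K,M=cam("wrist"); np.savez("w0.npz",im=im,d=d,K=K,M=M); save("w0",im)
X=cloud(d,K,M);H=hsv(im); print(M[:3,3])
b=(X[...,0]>420)&(X[...,0]<620)&(X[...,1]>-60)&(X[...,1]<320)
def ax(P):
    c=P.mean(0); return c.round(1),rect(P)
P=X[b&(X[...,2]>105)&(X[...,2]<130)]; print("bar",len(P),ax(P),np.percentile(P[:,2],95))
for nm,lo,hi in(("orange",(3,150,90),(20,255,255)),("blue",(100,130,60),(125,255,255))):
    m=cv2.inRange(H,lo,hi); c,l,st,ce=cv2.connectedComponentsWithStats(m)
    for i in range(1,c):
        if st[i,4]>80:
            P=X[l==i]; P=P[np.isfinite(P[:,0])]; P=P[(P[:,2]>44)&(P[:,2]<58)]
            if len(P)>30: print(nm,ce[i].round(),len(P),ax(P))
E
```

```text
t: 1.6
tcp_pos: [449.5, 120.3, 331.1]
orientation: [-2.079, -2.355, 0.001]
ft_force: [0.1, -0.1, -0.4]
gripper_width: 24.9
gripper_force: 0.0
[439.7988291  204.54423231 447.22823861]
bar 1964 (array([517.8, 161.7, 115.1]), [array([520.91, 141.92]), array([ 12.81, 306.22]), np.float64(6.89)]) 118.02181975002551
orange [296.  75.] 1456 (array([489. , 239.8,  48.4]), [array([489.45, 239.83]), array([56.02, 43.76]), np.float64(7.16)])
orange [294. 116.] 1191 (array([495. , 186.8,  48.5]), [array([496.15, 185.96]), array([56.05, 42.81]), np.float64(5.68)])
orange [287. 155.] 794 (array([495. , 132.2,  48.6]), [array([495.34, 132.18]), array([41.79, 42.69]), np.float64(7.28)])
orange [307. 155.] 181 (array([523.1, 136. ,  48.5]), [array([523.01, 135.45]), array([ 9.26, 41.56]), np.float64(7.37)])
blue [289. 221.] 899 (array([515.1,  26.6,  48.5]), [array([515.75,  25.59]), array([55.52, 43.96]), np.float64(7.29)])
```

View pics/w0.png

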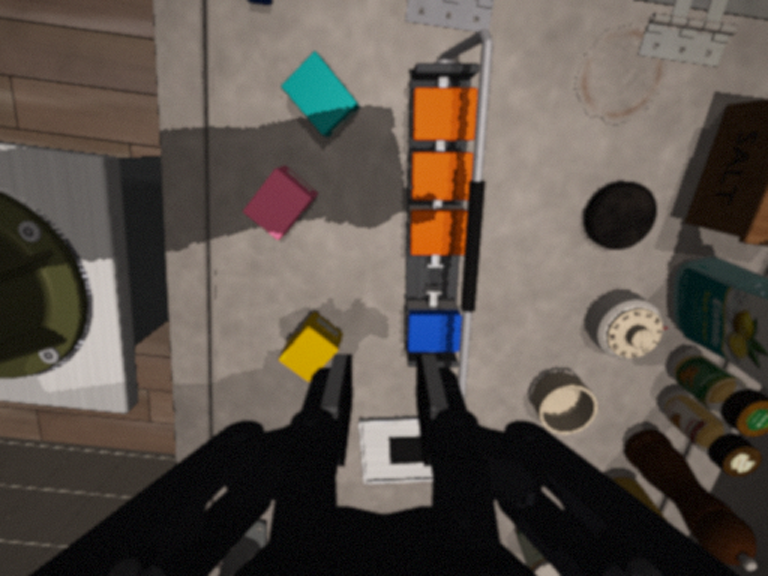

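The wrist view shows orange at (445,112), (440,176) and (437,232), blue at (433,332), and the handle leaning slightly back (about 0.23 rad) with its sleeve at (473,245). The rack centre is about (502.5, 132.7) with a yaw of 7.1°, and the 54 mm bay spacing checks out.

Run:
```python
from go import *
H=np.array([502.5,132.7]);ex=np.array([np.cos(np.radians(7.1)),np.sin(np.radians(7.1))])
f=lambda d,z:(*(H+d*ex),z)
go(f(19.4,170),f(19.4,121),f(19.4,121),yaw=7.1)
```

```text
d [  5.8  73.5 161.1] w [-0. -0.  0.] | d [  5.8  73.5 210.1] w [-0. -0.  0.] | d [  5.8  73.5 210.1] w [-0. -0.  0.] | tcp [449.6 120.2 331.1] t 1.65
```

```bash
python3 -m inch '[[6,73.5,100,0,0,0,34],[6,73.5,150,0,0,0,34],[6,73.5,150,0,0,0,34],[6,73.5,150,0,0,0,34],[6,73.5,180,0,0,0,34],[6,73.5,210,0,0,0,34],[6,73.5,210,0,0,0,34],[6,73.5,210,0,0,0,34],[6,73.5,210,0,0,0,20],[6,73.5,210,0,0,0,20],[6,73.5,210,0,0,0,20],[6,73.5,210,0,0,0,20]]'
python3 - <<'E'
from m import *
im,d,K,M=cam("wrist"); save("w1",im,1.2)
E
```

```text
t: 3.15
tcp_pos: [522.4, 134.0, 121.4]
orientation: [2.082, 2.352, 0.0]
ft_force: [0.0, 0.2, -0.1]
gripper_width: 20.1
gripper_force: 0.0
```

View pics/w1.png

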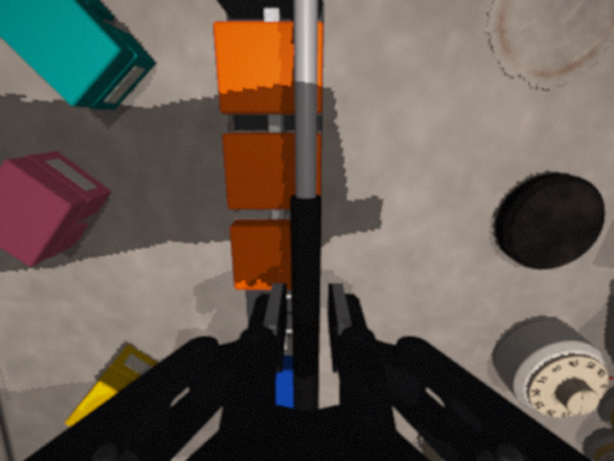

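```bash
python3 -m inch '[[0,13,3,0,0,0,20],[0,24,8,0,0,0,20],[0,33,14,0,0,0,20],[0,41.5,21,0,0,0,20],[0,49,29,0,0,0,20],[0,55,37,0,0,0,20],[0,59.5,44.5,0,0,0,20],[0,63,52,0,0,0,20],[0,65.5,58.5,0,0,0,20],[0,67.5,64.5,0,0,0,20],[0,69,66,0,0,0,20],[0,69,66,0,0,0,20]]'
python3 - <<'E'
from m import *
im,d,K,M=cam("wrist"); save("w2",im,1.2)
E
```

```text
t: 4.7
tcp_pos: [589.4, 142.1, 54.4]
orientation: [-2.081, -2.351, 0.004]
ft_force: [-4.2, -1.0, -3.0]
gripper_width: 19.9
gripper_force: 2.4
```

View pics/w2.png

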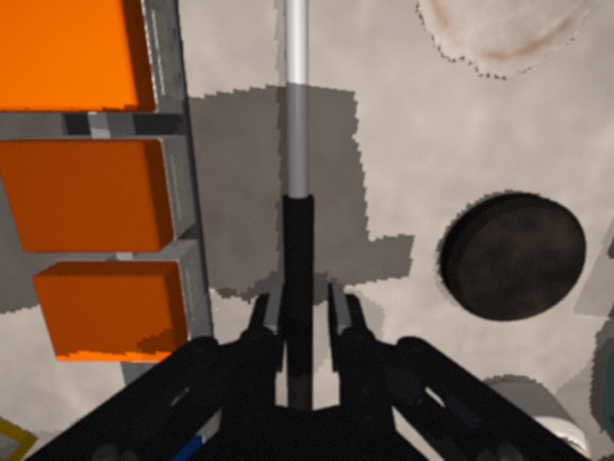

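The bar sits between the fingers at (299,330), folded almost flat (about 1.35 rad). I'll release it and take the middle cassette.

```bash
python3 -m inch '[[0,0,0,0,0,0,40],[0,0,0,0,0,0,40],[0,0,0,0,0,0,40],[0,0,-40,0,0,0,40],[0,0,-80,0,0,0,40],[0,0,-120,0,0,0,76],[0,-45,-120,0,0,0,76],[0,-85,-120,0,0,0,76],[0,-85,-120,0,0,0,76],[0,-85,-120,0,0,0,76],[0,-85,-120,0,0,0,76],[0,-85,-120,0,0,0,76]]'
python3 - <<'E'
from m import *
from go import go
im,d,K,M=cam("wrist"); save("w3",im,1.2)
X=cloud(d,K,M);H=hsv(im)
m=cv2.inRange(H,(3,150,60),(20,255,255)); c,l,st,ce=cv2.connectedComponentsWithStats(m)
for i in range(1,c):
    if st[i,4]>200:
        P=X[l==i]; P=P[np.isfinite(P[:,0])]; P=P[(P[:,2]>44)&(P[:,2]<58)]
        if len(P)>30: print(ce[i].round(),len(P),rect(P))
b=(X[...,0]>550)&(X[...,0]<610)&(X[...,2]>30)&(X[...,2]<75)&(X[...,1]>120)&(X[...,1]<280); P=X[b]; print("bar",len(P),np.median(P,0),rect(P),np.percentile(P[:,2],95))
go((502.5,132.7,85),(502.5,132.7,36),yaw=7.1)
E
```

```text
t: 6.25
tcp_pos: [507.3, 132.1, 175.2]
orientation: [2.082, 2.352, 0.0]
ft_force: [-0.9, -0.3, 0.1]
gripper_width: 76.2
gripper_force: 0.0
[250.  66.] 3987 [array([489.85, 239.82]), array([55.61, 43.22]), np.float64(6.98)]
[250. 133.] 3136 [array([496.48, 186.22]), array([55.35, 42.53]), np.float64(6.92)]
[251. 190.] 2573 [array([502.92, 133.24]), array([54.87, 43.23]), np.float64(6.76)]
bar 2264 [577.50185735 194.71610262  47.55581897] [array([578.7 , 200.04]), array([ 13.38, 161.57]), np.float64(7.12)] 50.36101329281491
d [ 1.1 -4.5 90.1] w [-0.   0.  -0.1] | d [  1.1  -4.5 139.1] w [-0.   0.  -0.1] | tcp [507.1 132.1 175.1] t 6.3
```

```bash
python3 -m inch '[[1.5,-4,60,0,0,0,76],[1.5,-4,100,0,0,0,76],[1.5,-4,130,0,0,0,76],[1.5,-4,139,0,0,0,76],[1.5,-4,139,0,0,0,76],[1.5,-4,139,0,0,0,50],[1.5,-4,139,0,0,0,50],[1.5,-4,139,0,0,0,50],[1.5,-4,139,0,0,0,50],[1.5,-4,139,0,0,0,50],[1.5,-4,139,0,0,0,50]]'
```

```text
t: 7.68
tcp_pos: [503.7, 133.4, 37.9]
orientation: [2.081, 2.351, 0.004]
ft_force: [0.8, 0.2, 7.2]
gripper_width: 55.3
gripper_force: 64.2
```

```bash
python3 -m inch '[[0,0,-8,0,0,0,50],[0,0,-16,0,0,0,50],[0,0,-26,0,0,0,50],[0,0,-40,0,0,0,50],[0,0,-60,0,0,0,50],[0,0,-90,0,0,0,50],[0,0,-120,0,0,0,50],[0,0,-160,0,0,0,50],[0,0,-160,0,0,0,50],[0,0,-160,0,0,0,50]]'
python3 - <<'E'
from m import *
for n in ("top",):
    im,d,K,M=cam(n); X=cloud(d,K,M); save("top1",im[150:270,170:400],3.4)
    b=(X[...,0]>420)&(X[...,0]<620)&(X[...,1]<-70)&(X[...,1]>-270)&(X[...,2]>-5)&(X[...,2]<20); H=hsv(im)
    for nm,m in(("mat",b&(H[...,2]<75)),("tray",b&(H[...,2]>170)&(H[...,1]<50))):
        m=cv2.morphologyEx(m.astype(np.uint8),cv2.MORPH_OPEN,np.ones((3,3))) ; P=X[m>0]; print(nm,len(P),P.mean(0).round(1),rect(P))
E
```

```text
t: 8.93
tcp_pos: [502.1, 133.0, 196.3]
orientation: [2.082, 2.352, 0.0]
ft_force: [-0.6, -0.1, -2.5]
gripper_width: 55.5
gripper_force: 63.9
mat 220 [ 521.1 -168.1    6.6] [array([ 521.42, -168.02]), array([52.65, 42.54]), np.float64(7.02)]
tray 1245 [ 513.1 -165.1    5.2] [array([ 514.89, -161.08]), array([192.82, 170.46]), np.float64(72.68)]
```

View pics/top1.png

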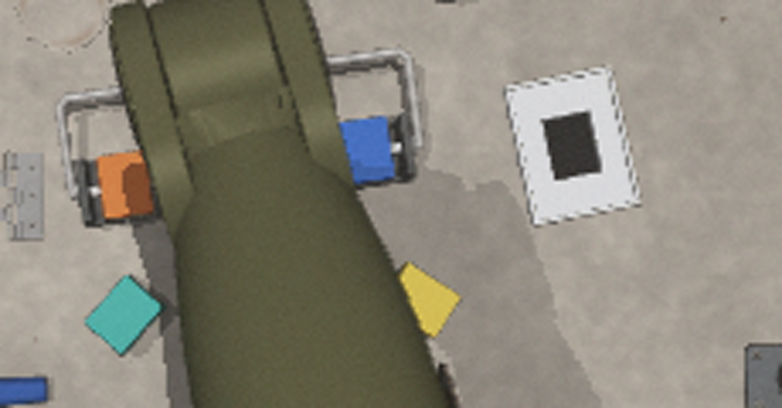

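The top crop shows the cassette lifted, blue still in place at (365,150), the handle folded, and the tray unmoved with its mat at (572,146). I'll carry the cassette over and measure the tray with the wrist camera from just beyond it.

Run:
```python
from go import *
go((521,-230,230),yaw=10)
```

```text
d [-362.5  -24.8  -34.3] w [-0.1  0.  -3. ] | tcp [501.6 132.8 195.6] t 8.975
```

```bash
python3 -m inch '[[-40,-4,-34,0,0,0,50],[-90,-8,-34,0,0,-3,50],[-140,-12,-34,0,0,-3,50],[-190,-16,-34,0,0,-3,50],[-240,-20,-34,0,0,-3,50],[-290,-23,-34,0,0,-3,50],[-335,-25,-34,0,0,-3,50],[-362,-25,-34,0,0,-3,50],[-362,-25,-34,0,0,-3,50],[-362,-25,-34,0,0,-3,50],[-362,-25,-34,0,0,-3,50]]'
cat > tray.py <<'E'
from m import *
from go import go
def tray(name=None,zmax=20):
    im,d,K,M=cam("wrist"); X=cloud(d,K,M);H=hsv(im)
    if name: save(name,im,1.2)
    b=(X[...,0]>420)&(X[...,0]<620)&(X[...,1]<-70)&(X[...,1]>-290)&(X[...,2]>-5)&(X[...,2]<zmax)
    m=(b&(H[...,2]>110)&(H[...,1]<35)&(X[...,2]>2)).astype(np.uint8); m=cv2.morphologyEx(m,cv2.MORPH_OPEN,np.ones((3,3)))
    c,l,st,ce=cv2.connectedComponentsWithStats(m); i=1+st[1:,4].argmax(); P=X[l==i]; print("tray",st[i],rect(P),np.median(P[:,2]).round(1))
    m=(b&(H[...,2]<70)).astype(np.uint8)
    c,l,st,ce=cv2.connectedComponentsWithStats(m)
    for i in range(1,c):
        if st[i,4]>300: P=X[l==i]; print("mat",st[i],rect(P),np.median(P[:,2]).round(1))
    return im,X,H
E
python3 -c "
from tray import *
tray('w4')"
```

```text
t: 10.35
tcp_pos: [521.1, -228.2, 229.9]
orientation: [-2.018, -2.406, 0.0]
ft_force: [1.4, 0.6, -1.2]
gripper_width: 55.0
gripper_force: 64.2
tray [ 223   73   98   87 3877] [array([ 528.5 , -163.35]), array([112.59,  99.43]), np.float64(10.06)] 3.8
mat [ 182   35   52   83 1303] [array([ 434.89, -139.72]), array([80.9 , 58.59]), np.float64(70.99)] -1.0
mat [ 241   99   47   38 1705] [array([ 520.08, -164.89]), array([55.58, 43.34]), np.float64(10.09)] 3.9
```

View pics/w4.png

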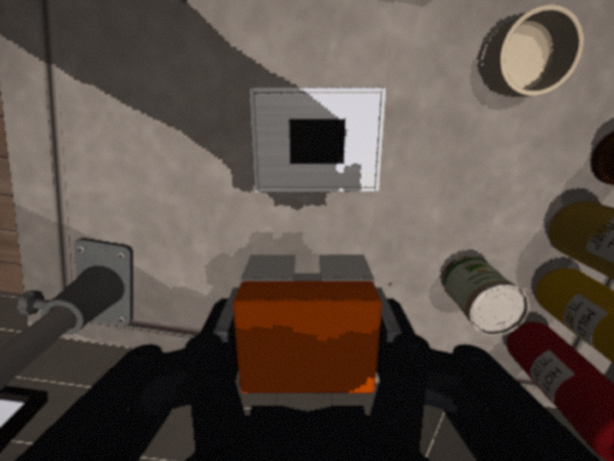

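The wrist view shows the orange cassette held square at (308,340). The mat is centred at (317,141), which is world (520.1, -164.9) with yaw 10.1°, and it measures 55.6 x 43.3 mm as expected.

```bash
cat >> tray.py <<'E'
def held():
    im,d,K,M=cam("wrist"); X=cloud(d,K,M);H=hsv(im); s=get_state(); Rm=R.from_rotvec(s["orientation"]).as_matrix()
    T=(X-s["tcp_pos"])@Rm; m=cv2.inRange(H,(3,150,40),(20,255,255))>0
    m&=(abs(T[...,0])<60)&(abs(T[...,1])<60)&(T[...,2]>-40)&(T[...,2]<20); P=T[m]; P=P[P[:,2]<np.percentile(P[:,2],40)+3]
    print("held",len(P),rect(P),np.median(P[:,2]).round(1))
E
python3 -c "
from tray import *
held(); go((520.1,-164.9,100),(520.1,-164.9,38),yaw=10.1)"
```

```text
held 9381 [array([-0.02,  0.68]), array([56.74, 44.99]), np.float64(89.22)] -10.5
d [ 62.7   9.8 130.2] w [-0.  -0.  -0.1] | d [ 62.7   9.8 192.2] w [-0.  -0.  -0.1] | tcp [ 521.4 -228.4  230.2] t 10.45
```

```bash
python3 -m inch '[[20,3,40,0,0,0,50],[45,7,80,0,0,0,50],[62.7,9.5,120,0,0,0,50],[62.7,9.5,150,0,0,0,50],[62.7,9.5,170,0,0,0,50],[62.7,9.5,182,0,0,0,50],[62.7,9.5,188,0,0,0,50],[62.7,9.5,191.5,0,0,0,50],[62.7,9.5,191.5,0,0,0,50],[62.7,9.5,191.5,0,0,0,50]]'
```

```text
t: 11.7
tcp_pos: [520.3, -166.1, 39.4]
orientation: [2.02, 2.405, 0.0]
ft_force: [0.7, 0.2, -1.1]
gripper_width: 55.2
gripper_force: 68.0
```

```bash
python3 -m inch '[[0.5,0,1.5,0,0,0,50],[0.5,0,1.5,0,0,0,50],[0.5,0,1.5,0,0,0,58],[0.5,0,1.5,0,0,0,62],[0.5,0,1.5,0,0,0,68],[0.5,0,1.5,0,0,0,72],[0.5,0,1.5,0,0,0,76],[0.5,0,-40,0,0,0,76],[0.5,0,-90,0,0,0,76],[0.5,0,-140,0,0,0,76],[-50,-9,-170,0,0,0,76],[-65,-9,-190,0,0,0,76],[-65,-9,-190,0,0,0,76],[-65,-9,-190,0,0,0,76],[-65,-9,-190,0,0,0,76]]'
cat >> tray.py <<'E'
def stack(z):
    im,d,K,M=cam("wrist"); X=cloud(d,K,M);H=hsv(im)
    m=(cv2.inRange(H,(3,150,40),(20,255,255))>0)&(X[...,0]>420)&(X[...,0]<620)&(X[...,1]<-70)&(abs(X[...,2]-z)<6); P=X[m]
    print("stack",len(P),rect(P),np.median(P[:,2]).round(1)); return im
E
python3 -c "
from tray import *
tray(); stack(48)
go((496.5,186.2,200),(496.5,186.2,36),yaw=7.0)"
```

```text
t: 13.58
tcp_pos: [521.5, -230.4, 227.4]
orientation: [-2.017, -2.405, 0.001]
ft_force: [0.1, -0.8, -0.5]
gripper_width: 75.9
gripper_force: 0.0
tray [ 249   71   73   88 2861] [array([ 543.59, -160.93]), array([82.66, 99.59]), np.float64(10.1)] 3.9
mat [ 180   35   60  125 3085] [array([ 441.44, -164.07]), array([131.41,  64.8 ]), np.float64(80.28)] -1.0
mat [214 158  72  18 529] [array([ 512.95, -229.61]), array([90.79, 22.9 ]), np.float64(8.1)] -1.0
stack 2203 [array([ 519.94, -165.84]), array([54.18, 42.87]), np.float64(10.08)] 47.6
d [414.8  47.7  28.2] w [-0.1 -0.1  3. ] | d [414.6  47.9 192.2] w [-0.1 -0.1  3. ] | tcp [ 521.8 -230.6  227.8] t 13.675
```

Placed within about 1 mm. Next is the second cassette.

```bash
python3 -m inch '[[60,7,0,0,0,0,76],[120,14,0,0,0,3,76],[180,21,0,0,0,3,76],[240,28,0,0,0,3,76],[300,35,0,0,0,3,76],[360,42,0,0,0,3,76],[415,48,0,0,0,3,76],[415,48,30,0,0,3,76],[415,48,60,0,0,3,76],[415,48,60,0,0,3,76],[415,48,60,0,0,3,76],[415,48,60,0,0,3,76]]'
cat >> tray.py <<'E'
def lids():
    im,d,K,M=cam("wrist"); X=cloud(d,K,M);H=hsv(im)
    m=cv2.inRange(H,(3,150,60),(20,255,255)); c,l,st,ce=cv2.connectedComponentsWithStats(m)
    for i in range(1,c):
        P=X[l==i]; P=P[np.isfinite(P[:,0])]; P=P[(P[:,2]>44)&(P[:,2]<58)]
        if len(P)>500: print("lid",ce[i].round(),len(P),rect(P))
E
python3 -c "
from tray import *
lids()
go((496.5,186.2,36),yaw=7.0)"
```

```text
t: 15.18
tcp_pos: [498.7, 185.7, 170.2]
orientation: [2.082, 2.351, 0.003]
ft_force: [0.5, 0.6, -0.3]
gripper_width: 76.3
gripper_force: 0.0
lid [252. 134.] 3315 [array([489.98, 239.74]), array([55.69, 43.55]), np.float64(7.01)]
lid [253. 192.] 2711 [array([496.52, 186.38]), array([55.8 , 44.04]), np.float64(6.9)]
d [  0.7  -2.3 134.1] w [ 0.1 -0.  -0.1] | tcp [498.6 185.7 170.1] t 15.225
```

```bash
python3 -m inch '[[0.5,-2,60,0,0,0,76],[0.5,-2,100,0,0,0,76],[0.5,-2,125,0,0,0,76],[0.5,-2,134,0,0,0,76],[0.5,-2,134,0,0,0,76],[0.5,-2,134,0,0,0,50],[0.5,-2,134,0,0,0,50],[0.5,-2,134,0,0,0,50],[0.5,-2,134,0,0,0,50],[0.5,-2,134,0,0,0,50],[0.5,-2,134,0,0,0,50]]'
```

```text
t: 16.6
tcp_pos: [497.1, 186.3, 36.4]
orientation: [2.081, 2.351, 0.004]
ft_force: [0.8, -0.6, 7.0]
gripper_width: 55.6
gripper_force: 64.0
```

```bash
python3 -m inch '[[0,0,-8,0,0,0,50],[0,0,-16,0,0,0,50],[0,0,-26,0,0,0,50],[0,0,-40,0,0,0,50],[0,0,-60,0,0,0,50],[0,0,-90,0,0,0,50],[0,0,-130,0,0,0,50],[0,0,-175,0,0,0,50],[0,0,-205,0,0,0,50],[0,0,-205,0,0,0,50],[0,0,-205,0,0,0,50]]'
python3 -c "
from tray import *
held(); go((521,-240,250),yaw=10.1)"
```

```text
t: 17.98
tcp_pos: [495.2, 185.6, 239.1]
orientation: [-2.082, -2.352, 0.001]
ft_force: [0.0, -0.2, -2.8]
gripper_width: 55.3
gripper_force: 63.7
held 9531 [array([ 1.23, -5.62]), array([43.8 , 69.34]), np.float64(0.36)] -12.7
d [-425.5  -25.7  -11.2] w [-0.1  0.  -3.1] | tcp [494.8 185.4 238.6] t 18.025
```

```bash
python3 -m inch '[[-50,-3,-11,0,0,0,50],[-110,-7,-11,0,0,-3,50],[-170,-11,-11,0,0,-3,50],[-230,-15,-11,0,0,-3,50],[-290,-18,-11,0,0,-3,50],[-350,-22,-11,0,0,-3,50],[-400,-25,-11,0,0,-3,50],[-425,-25,-11,0,0,-3,50],[-425,-25,-11,0,0,-3,50],[-425,-25,-11,0,0,-3,50],[-425,-25,-11,0,0,-3,50]]'
python3 -c "
from tray import *
tray(); im=stack(48); save('w5',im,1.2); held(); go((520,-165.4,130),(520,-165.4,81),yaw=10.1)"
```

```text
t: 19.4
tcp_pos: [522.2, -237.9, 250.4]
orientation: [-2.018, -2.407, 0.0]
ft_force: [-0.0, -0.2, -1.5]
gripper_width: 55.2
gripper_force: 63.6
tray [ 225   66   94   83 3265] [array([ 528.41, -163.24]), array([112.77,  98.57]), np.float64(10.17)] 3.9
mat [ 186   38   36   74 1368] [array([ 439.18, -142.18]), array([38.34, 82.73]), np.float64(0.01)] -1.1
mat [217 149  63  19 430] [array([ 510.78, -232.08]), array([83.28, 24.6 ]), np.float64(9.3)] -1.0
stack 1901 [array([ 520.29, -165.68]), array([53.89, 41.91]), np.float64(10.09)] 47.6
held 9612 [array([0.94, 0.79]), array([55.75, 44.72]), np.float64(90.0)] -12.0
d [ 72.2  10.2 120.9] w [ 0.  -0.  -0.1] | d [ 72.2  10.2 169.9] w [ 0.  -0.  -0.1] | tcp [ 522.5 -238.2  250.9] t 19.55
```

View pics/w5.png

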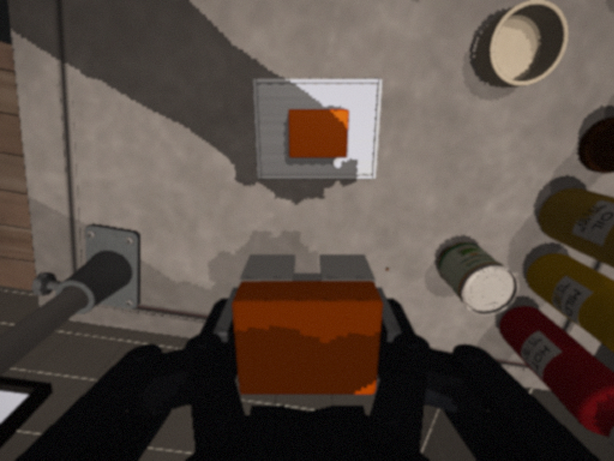

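The first cassette stands squarely on the mat at (318,133), the second is held square, and the tray has not moved. Next I lower the second.

```bash
python3 -m inch '[[25,3,30,0,0,0,50],[50,7,60,0,0,0,50],[71.5,10,100,0,0,0,50],[71.5,10,130,0,0,0,50],[71.5,10,150,0,0,0,50],[71.5,10,162,0,0,0,50],[71.5,10,167,0,0,0,50],[71.5,10,170,0,0,0,50],[71.5,10,170,0,0,0,50],[71.5,10,170,0,0,0,50]]'
```

```text
t: 20.8
tcp_pos: [520.3, -167.2, 81.4]
orientation: [2.02, 2.405, 0.001]
ft_force: [0.0, 0.3, -1.7]
gripper_width: 55.3
gripper_force: 63.7
```

```bash
python3 -m inch '[[0.7,0,1.5,0,0,0,50],[0.7,0,1.5,0,0,0,50],[0.7,0,1.5,0,0,0,58],[0.7,0,1.5,0,0,0,62],[0.7,0,1.5,0,0,0,68],[0.7,0,1.5,0,0,0,72],[0.7,0,1.5,0,0,0,76],[0.7,0,-40,0,0,0,76],[0.7,0,-90,0,0,0,76],[0.7,0,-140,0,0,0,76],[-50,-9,-170,0,0,0,76],[-75,-9,-170,0,0,0,76],[-75,-9,-170,0,0,0,76],[-75,-9,-170,0,0,0,76],[-75,-9,-170,0,0,0,76]]'
python3 -c "
from tray import *
tray(); stack(91)
go((490,239.8,170),yaw=7.0)"
```

```text
t: 22.68
tcp_pos: [523.5, -241.2, 249.7]
orientation: [-2.017, -2.405, 0.0]
ft_force: [-0.0, 0.4, 0.6]
gripper_width: 76.1
gripper_force: 0.0
tray [ 235   63   84   84 2617] [array([ 535.07, -162.51]), array([99.33, 99.27]), np.float64(10.2)] 4.0
mat [ 183   37  116  132 3608] [array([ 471.42, -193.61]), array([105.36, 192.08]), np.float64(51.85)] -1.1
mat [232 115  46  29 409] [array([ 513.88, -195.02]), array([58.85, 34.41]), np.float64(8.55)] 3.7
stack 2611 [array([ 520.23, -166.11]), array([54.52, 42.47]), np.float64(10.14)] 91.6
d [479.7  50.6  80.6] w [-0.1 -0.   3. ] | tcp [ 523.8 -241.4  250.2] t 22.775
```

Two are stacked at (520.2, -166.1). Now the third.

```bash
python3 -m inch '[[60,7,0,0,0,0,76],[120,14,0,0,0,3,76],[180,21,0,0,0,3,76],[240,28,0,0,0,3,76],[300,35,0,0,0,3,76],[360,42,0,0,0,3,76],[420,48,0,0,0,3,76],[480,49,20,0,0,3,76],[480,49,60,0,0,3,76],[480,49,80,0,0,3,76],[480,49,80,0,0,3,76],[480,49,80,0,0,3,76]]'
python3 -c "
from tray import *
lids()
go((490,239.8,36),yaw=7.0)"
```

```text
t: 24.28
tcp_pos: [489.6, 239.2, 171.7]
orientation: [2.082, 2.352, 0.002]
ft_force: [0.5, 0.7, 0.9]
gripper_width: 76.3
gripper_force: 0.0
lid [255. 192.] 2642 [array([489.74, 240.34]), array([55.62, 43.51]), np.float64(7.28)]
d [ 5.000e-01 -1.000e-01  1.361e+02] w [ 0.1 -0.  -0. ] | tcp [489.9 239.2 172.1] t 24.325
```

```bash
python3 -m inch '[[1,0,60,0,0,0,76],[1,0,100,0,0,0,76],[1,0,127,0,0,0,76],[1,0,136,0,0,0,76],[1,0,136,0,0,0,76],[1,0,136,0,0,0,50],[1,0,136,0,0,0,50],[1,0,136,0,0,0,50],[1,0,136,0,0,0,50],[1,0,136,0,0,0,50],[1,0,136,0,0,0,50]]'
```

```text
t: 25.7
tcp_pos: [490.5, 240.5, 36.6]
orientation: [2.081, 2.351, 0.005]
ft_force: [-0.2, -0.3, 6.5]
gripper_width: 55.1
gripper_force: 64.0
```

```bash
python3 -m inch '[[0,0,-8,0,0,0,50],[0,0,-16,0,0,0,50],[0,0,-26,0,0,0,50],[0,0,-40,0,0,0,50],[0,0,-60,0,0,0,50],[0,0,-90,0,0,0,50],[0,0,-130,0,0,0,50],[0,0,-175,0,0,0,50],[0,0,-220,0,0,0,50],[0,0,-250,0,0,0,50],[0,0,-250,0,0,0,50],[0,0,-250,0,0,0,50]]'
python3 -c "
from tray import *
go((521,-250,285),yaw=10.1)"
```

```text
t: 27.2
tcp_pos: [488.6, 239.6, 284.0]
orientation: [-2.082, -2.352, 0.002]
ft_force: [-0.6, -0.3, -1.3]
gripper_width: 55.0
gripper_force: 63.6
d [-489.9  -27.2   -0.8] w [-0.1  0.  -3.1] | tcp [488.6 239.6 284. ] t 27.2
```

```bash
python3 -m inch '[[-50,-3,0,0,0,0,50],[-110,-7,0,0,0,-3,50],[-170,-11,0,0,0,-3,50],[-230,-15,0,0,0,-3,50],[-290,-18,0,0,0,-3,50],[-350,-22,0,0,0,-3,50],[-410,-26,0,0,0,-3,50],[-460,-27,0,0,0,-3,50],[-490,-27,0,0,0,-3,50],[-490,-27,0,0,0,-3,50],[-490,-27,0,0,0,-3,50],[-490,-27,0,0,0,-3,50]]'
python3 -c "
from tray import *
tray(); stack(91); held(); go((520.2,-166,125),yaw=10.1)"
```

```text
t: 28.7
tcp_pos: [521.4, -248.6, 284.3]
orientation: [-2.018, -2.406, 0.0]
ft_force: [0.1, -0.1, -1.7]
gripper_width: 55.4
gripper_force: 63.6
tray [ 221   60   95   78 3206] [array([ 522.76, -164.35]), array([124.05,  99.17]), np.float64(10.02)] 3.9
mat [193  40  28  58 694] [array([ 435.63, -142.29]), array([32.14, 70.23]), np.float64(1.25)] -1.1
stack 2114 [array([ 520.08, -166.01]), array([54.48, 42.89]), np.float64(10.17)] 91.6
held 9538 [array([0.24, 0.5 ]), array([45.16, 56.36]), np.float64(0.97)] -11.8
d [ 82.   12.9 159.9] w [ 0.   0.  -0.1] | tcp [ 521.8 -248.9  284.9] t 28.85
```

```bash
python3 -m inch '[[30,4,30,0,0,0,50],[60,9,60,0,0,0,50],[82.5,12.5,90,0,0,0,50],[82.5,12.5,120,0,0,0,50],[82.5,12.5,140,0,0,0,50],[82.5,12.5,152,0,0,0,50],[82.5,12.5,157,0,0,0,50],[82.5,12.5,160,0,0,0,50],[82.5,12.5,160,0,0,0,50],[82.5,12.5,160,0,0,0,50]]'
```

```text
t: 30.1
tcp_pos: [520.2, -166.6, 125.4]
orientation: [2.02, 2.405, 0.001]
ft_force: [-0.1, -0.1, -1.2]
gripper_width: 55.2
gripper_force: 63.6
```

```bash
python3 -m inch '[[0.5,0,1.5,0,0,0,50],[0.5,0,1.5,0,0,0,50],[0.5,0,1.5,0,0,0,58],[0.5,0,1.5,0,0,0,62],[0.5,0,1.5,0,0,0,68],[0.5,0,1.5,0,0,0,72],[0.5,0,1.5,0,0,0,76],[0.5,0,-40,0,0,0,76],[0.5,0,-90,0,0,0,76],[0.5,0,-140,0,0,0,76],[-50,-9,-160,0,0,0,76],[-83,-10,-160,0,0,0,76],[-83,-10,-160,0,0,0,76],[-83,-10,-160,0,0,0,76],[-83,-10,-160,0,0,0,76]]'
python3 -c "
from tray import *
tray(); im=stack(135);save('w6',im,1.2)
go((585.3,143,285),yaw=7.1)"
```

```text
t: 31.98
tcp_pos: [524.1, -248.9, 284.5]
orientation: [-2.018, -2.406, -0.0]
ft_force: [-0.0, 0.0, 0.3]
gripper_width: 76.0
gripper_force: 0.0
tray [ 229   60   85   77 1939] [array([ 529.71, -163.27]), array([110.1 ,  98.04]), np.float64(10.12)] 4.0
mat [ 189   38  105  123 3080] [array([ 470.09, -198.67]), array([104.86, 190.56]), np.float64(53.4)] -1.1
stack 2861 [array([ 520.61, -166.27]), array([54.41, 42.1 ]), np.float64(10.05)] 135.6
d [ 3.753e+02  1.284e+02 -2.000e-01] w [-0.  -0.   2.9] | tcp [ 524.2 -249.   284.7] t 32.075
```

View pics/w6.png

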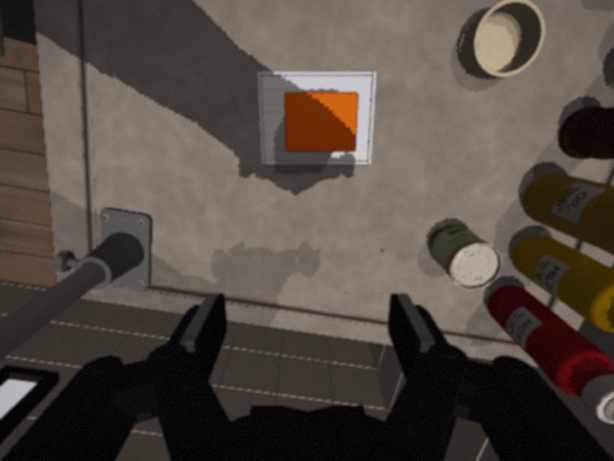

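The view shows the column square on the tray at (321,122), its top at about 137 mm and within 2 mm of the mat's centre. Last is the handle.

```bash
python3 -m inch '[[60,20,0,0,0,0,40],[120,40,0,0,0,3,40],[180,60,0,0,0,3,40],[240,80,0,0,0,3,40],[300,100,0,0,0,3,40],[350,120,0,0,0,3,40],[375,128,50,0,0,3,40],[375,128,100,0,0,3,40],[375,128,135,0,0,3,40],[375,128,135,0,0,3,40],[375,128,135,0,0,3,40]]'
python3 -c "
from tray import *
im,d,K,M=cam('wrist');X=cloud(d,K,M);save('w7',im,1.2)
b=(X[...,0]>550)&(X[...,0]<610)&(X[...,2]>30)&(X[...,2]<75)&(X[...,1]>120)&(X[...,1]<280); P=X[b]; print('bar',len(P),rect(P),np.percentile(P[:,2],[50,95]))
go((585.5,143.3,54),yaw=7.1)"
```

```text
t: 33.45
tcp_pos: [586.2, 142.0, 151.4]
orientation: [2.081, 2.352, 0.002]
ft_force: [0.3, 0.9, 1.1]
gripper_width: 39.9
gripper_force: 0.0
bar 2600 [array([578.68, 199.8 ]), array([ 12.51, 162.14]), np.float64(7.45)] [47.65748502 50.41348643]
d [ 1.4 -1.4 97.9] w [ 0.2 -0.  -0.1] | tcp [586.7 142.  151.9] t 33.5
```

View pics/w7.png

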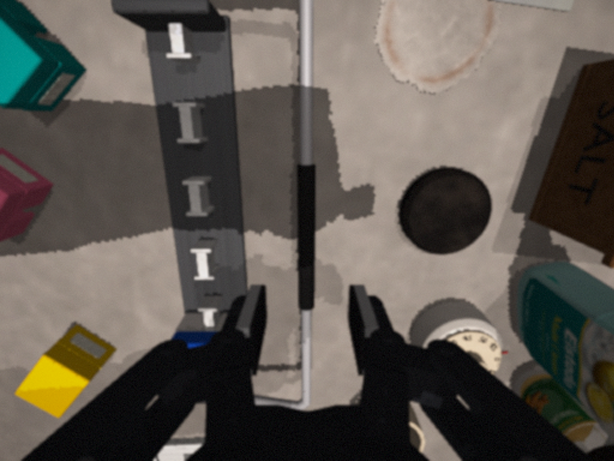

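The bar lies between the open fingers at (306,240). I'll lower around it and narrow the fingers.

```bash
python3 -m inch '[[1,-1.5,40,0,0,0,40],[1,-1.5,75,0,0,0,40],[1,-1.5,99,0,0,0,40],[1,-1.5,99,0,0,0,40],[1,-1.5,99,0,0,0,20],[1,-1.5,99,0,0,0,20],[1,-1.5,99,0,0,0,20],[1,-1.5,99,0,0,0,20]]'
```

```text
t: 34.5
tcp_pos: [584.1, 142.5, 51.3]
orientation: [2.082, 2.352, 0.001]
ft_force: [-0.2, -0.4, 0.3]
gripper_width: 19.8
gripper_force: 0.0
```

```bash
python3 -m inch '[[0,-6,-3,0,0,0,20],[0,-8,-15,0,0,0,20],[0,-12,-22,0,0,0,20],[0,-16,-30,0,0,0,20],[0,-24,-40,0,0,0,20],[0,-33,-49,0,0,0,20],[0,-43,-56.5,0,0,0,20],[0,-54.5,-62.5,0,0,0,20],[0,-66.5,-66.5,0,0,0,20],[0,-79,-69,0,0,0,20],[0,-79,-69,0,0,0,20],[0,-79,-69,0,0,0,20]]'
python3 -c "
from tray import *
im,d,K,M=cam('wrist');X=cloud(d,K,M)
b=(X[...,0]>400)&(X[...,0]<610)&(X[...,2]>98)&(X[...,2]<130)&(X[...,1]>180)&(X[...,1]<290); P=X[b]; print('bar',len(P),rect(P) if len(P) else 0)
s=get_state();print(s['tcp_pos'],s['ft_force'])"
```

```text
t: 36.0
tcp_pos: [504.4, 132.7, 119.0]
orientation: [-2.081, -2.352, 0.003]
ft_force: [0.5, -0.2, 0.1]
gripper_width: 20.3
gripper_force: 0.0
bar 3775 [array([495.61, 215.6 ]), array([12.45, 73.17]), np.float64(7.91)]
[504.73236172 132.72022611 119.10945791] [-0.24064441  0.64821518 -0.38199155]
```

```bash
python3 -m inch '[[0,0,0,0,0,0,40],[0,0,0,0,0,0,40],[0,0,0,0,0,0,40],[0,0,-40,0,0,0,40],[0,0,-90,0,0,0,40],[0,0,-150,0,0,0,40],[0,-60,-190,0,0,0,40],[0,-60,-190,0,0,0,40],[0,-60,-190,0,0,0,40],[0,-60,-190,0,0,0,40]]'
python3 -c "
from tray import *
im,d,K,M=cam('wrist');X=cloud(d,K,M)
b=(X[...,0]>400)&(X[...,0]<610)&(X[...,2]>98)&(X[...,2]<130)&(X[...,1]>50)&(X[...,1]<290); P=X[b]; print('bar',len(P),rect(P))
im,d,K,M=cam('scene');save('s1',im)"
```

```text
t: 37.3
tcp_pos: [446.1, 125.6, 308.5]
orientation: [-2.082, -2.352, 0.002]
ft_force: [-0.5, -0.3, 0.3]
gripper_width: 40.1
gripper_force: 0.0
bar 1976 [array([501.51, 170.13]), array([ 13.39, 241.65]), np.float64(7.04)]
```

View pics/s1.png

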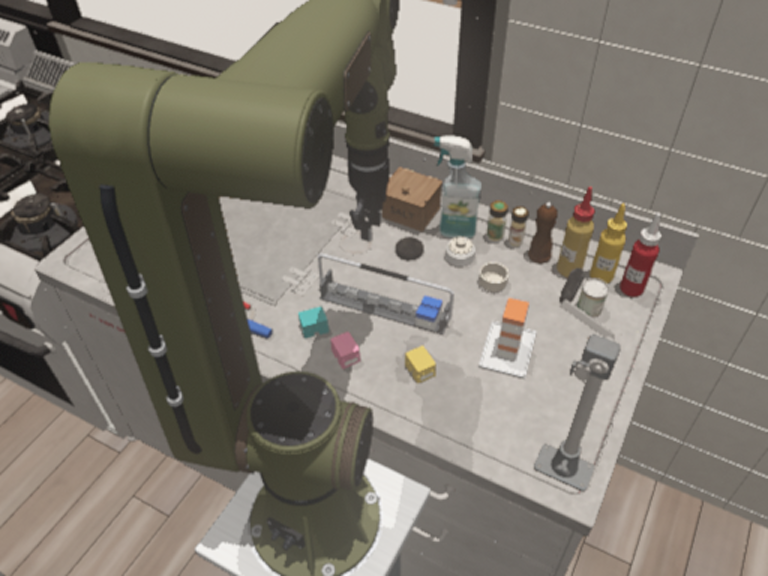

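The scene shows the three-cassette column upright on the tray at (512,330), blue in the rack at (430,307), the handle upright, and the robot clear. Bar offset is about 3 mm, or 0.04 rad.

```bash
python3 -c "
from bench import order
print(order.sign_off())"
```

```text
the job is handed in; nothing more can be done
None
```

The job is handed in, with no verdict returned: all three orange-lidded cassettes are in one column about 2 mm off the mat's centre, the blue one is still in its bay, and the handle is upright again (about 0.04 rad).

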